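# Hold the newly varnished chisel upright over the marked blank

### The arm

A 7-joint arm with a two-finger parallel gripper is mounted at the origin on the work surface. World frame = base frame: x ahead of the robot, y to its left, z up, the work surface at z = 0. Lengths are in m, angles in rad, forces in N, time in s.
With the tool pointing down it reaches from about 0.425 to 0.875 m from the base axis. Payload 8.4 kg.
Tool frame: the origin (TCP) lies at the very end of the fingers, on their centre line; the grasp point (between the pads) lies 19 mm behind it; z points along the fingers, y is the line along which they close (so a half turn about z gives the same grasp; the last joint's range is limited). The gripper opens to 87 mm and grips with 3 to 60 N. Pads are 19 mm wide; open, the fingers measure 117 mm over their backs; the gripper's body (75 mm by 190 mm) begins 51 mm behind the grasp point.
Start: joints at [-1.363, 0.333, 0.04, 1.465, -0.013, 1.343, -0.059], TCP at [0.196, 0.62, 0.223] pointing down, gripper open.
Joint ranges: [-2.58, 2.58], [-0.38, 2.09], [-1.3, 1.39], [0.25, 2.4], [-1.5, 4.64], [0.08, 2.09], [-2.65, 2.65]. Speed limits (rad/s): [2.22, 2.22, 2.79, 2.79, 3.14, 3.14, 3.14].

### API

Orientations are given as a rotation vector (axis times angle).
In Python, from station import ctrl, command_gripper, kinematics, eyes, ticket, models, status gives the robot as it stands. Calls block until the motion is done:
- ctrl.reach(position, orientation): joint-space move of the TCP to a pose.
- ctrl.servo_line(position, attitude=None, v=0.15, force_limit=None): straight line of the TCP; attitude=None keeps the orientation; v is the mean speed in m/s. With force_limit (N) it stops when the force on the tool has changed by that much, and returns True; else False.
- ctrl.set_joints(angles): joint-space move.
- command_gripper(opening, effort=None): finger opening in m; effort is the grip in N (None keeps the last); returns when the fingers have stopped.
- ctrl.pause(seconds).
- kinematics.inverse_kinematics(position, orientation): joint angles nearest the present ones, or None.
- eyes.capture(name): name is "scene" or "top"; returns a dict with "frame" (384x512x3 uint8, red, green, blue), "depth" (384x512 float32, m along the optical axis (not along the pixel's ray), 0 where there is no reading), "camera_matrix" (3x3 intrinsics, pixels), "dist_coeffs" ([k1, k2, p1, p2, k3] as OpenCV has them; the pictures are not rectified), "rvec" (rotation vector, rad) and "tvec" (3), from world to camera coordinates, as OpenCV has them. Camera axes: x right, y down, z forward; pixel columns grow to the right and rows downward; lengths in m; the calibration is good to about 2 mm. A picture is of the moment at which its call begins.
A pose or a line that the arm cannot do raises ctrl.PlanningError and nothing moves.
- ticket.close_job(): hands the job in; it is judged then, once.
Trained networks look in a picture, given as the dict that the camera call returned (one of the last four; its "shot" number tells which), for a name from the list of things; names that differ only in an ending like _2 or _b are one class to them, and where a whole thing is asked for, a point or a joint stands for the part that bears it (a point fixed in the world has none). Each returns a list of dicts, best first, with "score" (0 to 1); they miss things now and then, are a little off and sometimes report something else, mostly with a low value. They report only what shows in the picture. A call takes as long as a camera call. They do not tell look-alikes from the thing itself.
- models.masks_of(picture, name): "region" (384x512 bool, what is visible of it) and "bbox" ([left, top, right, bottom] in pixels, round what is visible of it).
Readings, each from a call of its own:
- status.get_time(): time.
- status.get_joint_positions(): joint angles.
- status.get_qd(): joint speeds.
- status.get_tau(): joint torques, N m.
- status.get_tool_pos(): TCP position.
- status.get_orientation(): TCP orientation.
- status.get_force(): force on the tool from outside, world axes, zero at the start.
- status.get_wrist_torque(): the same for the moment, N m.
- status.get_width(): finger opening in m.
- status.get_gripper_force(): force on a finger pad.
Only numpy, scipy, OpenCV 4.12 (cv2) and the standard library are available. Lean on these libraries where they do the work, as an engineer would, in place of code of your own. Each camera call takes 0.05 s, during which the arm holds its last target. There are 200 camera calls.

### The job

Draw the orange-handled chisel out of the slanted bench rack, turn it upright with its blade pointing straight down, and hold it still over the marked centre of the pale round blank, its cutting edge roughly a hand's width above the wood and not touching it. The varnish on the handle is still soft, so grip it only lightly, and leave the blank, the dark-handled chisel and the other things on the bench where they are. Finish while still holding the chisel there: do not put it down or let go.

Things in the scene. Friction and masses are not known exactly. Their poses are not given: they have to be found in the camera images.
- chisel: The chisel to take: orange varnished handle, brass ferrule, dark steel cap on the butt. Origin on its axis at the shoulder, where blade meets ferrule; +z runs from blade to butt. Blade 85 mm long (z -85 to 0), 12 wide along y, 6 thick along x. Ferrule to z 12, 26 (x) by 22 (y); flat-sided handle z 12 to 100, 28 (x) by 24 (y); cap 18 across to z 114. Mass 0.12 to 0.2 kg, balance near z +45.
- chisel_grip (a point): Where to grip: on the chisel's axis in mid-handle, 48 mm from its origin towards the butt, 133 mm from the cutting edge; axes as the chisel's. Close the fingers along y, across the flats (24 mm). A grip of 20 to 40 N on each finger holds it firmly and does no harm; above about 60 N each (130 N for both together) dents the varnish.
- chisel_tip (a point): Middle of the chisel's cutting edge, 85 mm from the origin along its -z. At the start the blade is in the rack's slot up to the shoulder, so it must be drawn about 85 mm along its own axis to come free.
- spare: A second chisel of the same size and shape but with a dark brown handle, in the other slot of the rack: leave it there. Origin and axes as for the orange one.
- rack: Fixed wooden rack: base board 130 x 250 x 12 mm, cheeks to 87 mm high, between them a beam 220 long, 60 wide, 50 thick, tilted 45 degrees, top face looking up and to the rack's +x. Origin on the bench below the middle of the slot mouths, which are 95 mm up at y +50 and -50 mm; slots 15 mm (y) by 9. Chisels, either in either slot, lean 45-50 degrees from upright, butts to +x.
- blank: Pale round turned wooden blank, 120 mm in diameter and 40 mm high, loose on the bench, a black dot and cross marked in the middle of its top. Origin at the centre of its underside, z up.
- mark (a point): The marked centre of the blank's top face, 40 mm above the bench.
- tape: Yellow tape measure, 62 x 36 x 58 mm high, loose bystander. Origin at the centre of its underside.
- puck: Dark wooden disc, 70 mm in diameter and 28 mm high, loose bystander. Origin at the centre of its underside.
Not all that is in view belongs to the job. There is more than one size of the chisel; the job needs the middle-sized.

How it is judged:
By the outcome, as a careful person would: the job done as asked, in the order asked, and still so for the second after the job is handed in, while the arm keeps its last pose, push and grip.
It also fails if it takes over 40 s, if anything falls off the work surface, if the arm or the gripper's body presses on something with over 40 N, if the wrist force passes 120 N, or if a joint passes its speed limit or range.

## Working session

There is one attempt and no reset: what is moved stays moved. The work goes in short steps, each a Python script; the robot and the scene stay as the last script left them, time stands still between calls to the robot, and variables do not carry over. Pictures are saved under pics/ and viewed, at most 10 in all, crops included, and the job is handed in when it is done.

```bash
mkdir -p pics; ls; cat > h.py <<'E'
import numpy as np, cv2
from scipy.spatial.transform import Rotation as R
from station import ctrl, command_gripper, kinematics, eyes, ticket, models, status
def cloud(p):
    "world xyz per pixel, nan where no depth"
    h,w=p["depth"].shape
    u,v=np.meshgrid(np.arange(w),np.arange(h))
    n=cv2.undistortPoints(np.stack([u,v],-1).reshape(-1,1,2).astype(float),np.array(p["camera_matrix"]),np.array(p["dist_coeffs"])).reshape(h,w,2)
    d=np.where(p["depth"]>0,p["depth"],np.nan).astype(float)
    c=np.dstack([n*d[...,None],d])
    Rm=cv2.Rodrigues(np.array(p["rvec"],float))[0]
    return (c-np.array(p["tvec"]).ravel())@Rm
def save(p,name,box=None,s=1):
    f=p["frame"][...,::-1]
    if box: f=f[box[1]:box[3],box[0]:box[2]]
    cv2.imwrite(f"pics/{name}.png",cv2.resize(f,None,fx=s,fy=s,interpolation=cv2.INTER_CUBIC))
E
cat > a.py <<'E'
from h import *
np.set_printoptions(precision=3,suppress=True)
for cam in("scene","top"):
    p=eyes.capture(cam); save(p,cam+"0",s=1.5); X=cloud(p)
    np.savez(cam+"0.npz",X=X,frame=p["frame"])
    for n in("chisel","spare","rack","blank","tape","puck"):
        for m in models.masks_of(p,n)[:4]:
            q=X[m["region"]]; q=q[~np.isnan(q[:,0])]
            print(cam,n,round(m["score"],2),m["bbox"],len(q),np.median(q,0) if len(q) else "",q.max(0) if len(q) else "")
print(status.get_time())
E
python3 a.py
```

```text
pics
scene chisel 0.89 [51.3, 145.7, 161.5, 190.7] 1384 [ 0.18  -0.37   0.027] [ 0.2   -0.195  0.039]
scene chisel 0.71 [381.5, 225.1, 401.1, 267.3] 329 [0.689 0.215 0.016] [0.716 0.278 0.022]
scene chisel 0.6 [330.8, 170.6, 363.7, 188.8] 467 [0.536 0.162 0.145] [0.58  0.257 0.177]
scene spare 0.76 [364.9, 154.7, 400.0, 177.2] 502 [0.519 0.262 0.135] [0.57  0.383 0.176]
scene rack 0.98 [289.7, 129.2, 393.9, 223.2] 4266 [0.485 0.182 0.08 ] [0.58  0.391 0.176]
scene blank 0.8 [173.5, 215.7, 224.7, 268.2] 2122 [ 0.498 -0.194  0.039] [ 0.551 -0.134  0.045]
scene tape 0.79 [274.3, 285.1, 302.9, 321.7] 614 [ 0.72  -0.067  0.054] [ 0.753 -0.041  0.063]
scene puck 0.57 [317.8, 263.5, 346.2, 295.3] 759 [0.694 0.049 0.027] [0.727 0.086 0.033]
top chisel 0.56 [168.2, 138.4, 186.1, 202.5] 437 [0.525 0.168 0.142] [0.613 0.217 0.176]
top chisel 0.56 [309.9, 287.9, 412.7, 306.2] 1078 [ 0.174 -0.369  0.032] [ 0.198 -0.195  0.04 ]
top chisel 0.51 [145.3, 104.9, 180.1, 131.0] 224 [0.679 0.224 0.017] [0.709 0.29  0.025]
top spare 0.57 [128.8, 134.7, 151.3, 204.6] 505 [0.519 0.267 0.139] [0.613 0.331 0.177]
top rack 0.82 [113.5, 163.8, 210.3, 213.7] 4075 [0.446 0.212 0.086] [0.54  0.371 0.127]
top blank 0.59 [285.6, 163.2, 332.2, 202.4] 1415 [ 0.486 -0.186  0.04 ] [ 0.548 -0.129  0.048]
top tape 0.84 [259.7, 94.7, 274.0, 120.4] 257 [ 0.702 -0.061  0.057] [ 0.735 -0.041  0.064]
top puck 0.73 [169.9, 139.5, 189.4, 202.7] 464 [0.525 0.168 0.138] [0.613 0.217 0.176]
top puck 0.67 [215.0, 101.1, 235.7, 126.4] 434 [0.684 0.055 0.028] [0.719 0.086 0.036]
top puck 0.17 [286.0, 162.2, 333.4, 203.8] 1454 [ 0.486 -0.186  0.04 ] [ 0.548 -0.129  0.048]
0.7
```

View pics/scene0.png

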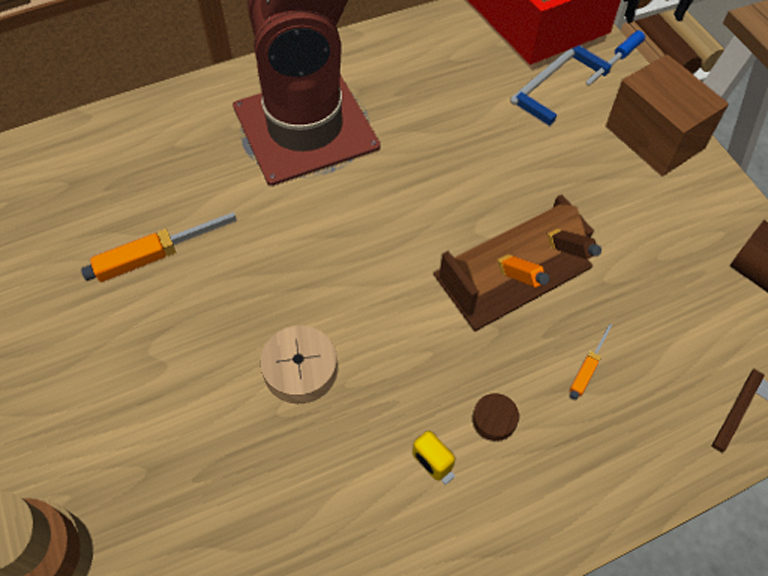

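View pics/top0.png

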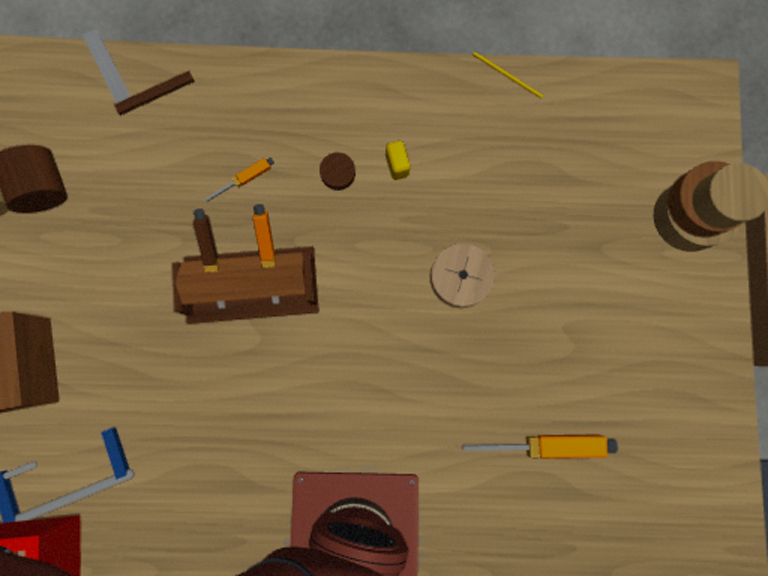

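Candidates for the orange chisel (full-resolution scene pixels): the large one lying flat at (107,168), the small one lying flat at (391,246), and the one in the rack at (347,180). The dark spare is at (383,166). I choose the one in the rack: it is middle-sized and its blade is in the slot. Next: a close crop and a pose fit.

```bash
cat > fit.py <<'E'
from h import *
from scipy.optimize import least_squares
np.set_printoptions(precision=4,suppress=True)
def sdbox(q,c,h):
    d=np.abs(q-c)-h
    return np.linalg.norm(np.maximum(d,0),axis=1)+np.minimum(d.max(1),0)
def sdf(q):
    return np.minimum.reduce([sdbox(q,[0,0,.006],[.013,.011,.006]),sdbox(q,[0,0,.056],[.014,.012,.044]),sdbox(q,[0,0,.107],[.009,.009,.007])])
def fit(P,x0):
    def f(x): return sdf(R.from_rotvec(x[3:]).inv().apply(P-x[:3]))
    r=least_squares(f,x0,loss="soft_l1",f_scale=.0015,x_scale=[.01]*3+[.1]*3)
    return r.x,np.median(np.abs(f(r.x)))
E
cat > b.py <<'E'
from fit import *
S={c:np.load(c+"0.npz") for c in("scene","top")}
p=S["scene"]; save({"frame":p["frame"]},"crop1",(280,120,410,240),5)
Ps=[]
for c,(l,t,r,b) in {"scene":(325,165,370,195),"top":(160,130,192,182)}.items():
    X=S[c]["X"]; hsv=cv2.cvtColor(S[c]["frame"],cv2.COLOR_RGB2HSV)
    m=np.zeros(hsv.shape[:2],bool); s=hsv[t:b,l:r]
    m[t:b,l:r]=(s[...,0]>=9)&(s[...,0]<26)&(s[...,1]>200)&(s[...,2]>90)   # orange + some brass
    P=X[m]; P=P[~np.isnan(P[:,0])]; P=P[P[:,2]>.09]
    print(c,len(P),P.min(0),P.max(0)); Ps.append(P)
    # blank top
    l,t,r,b=(170,212,228,270) if c=="scene" else (283,160,335,207)
    Y=X[t:b,l:r].reshape(-1,3); Y=Y[np.abs(Y[:,2]-.04)<.006][:,:2]
    print("blank",cv2.minEnclosingCircle(Y.astype(np.float32)),(Y.min(0)+Y.max(0))/2)
    g=hsv[t:b,l:r,2]; k=(g<60)&(np.abs(X[t:b,l:r,2]-.04)<.006); print("dark mark",k.sum(),np.median(X[t:b,l:r][k],0))
yaw=np.radians(3)
x0=np.r_[.49,.165,.095,(R.from_euler("z",yaw)*R.from_euler("y",47,degrees=True)).as_rotvec()]
for n,P in(("scene",Ps[0]),("top",Ps[1]),("both",np.vstack(Ps))):
    x,e=fit(P,x0); M=R.from_rotvec(x[3:]).as_matrix(); print(n,x[:3],e); print(M, np.degrees(np.arccos(M[2,2])))
np.save("pose.npy",x)
E
python3 b.py
```

```text
scene 354 [0.4933 0.1519 0.098 ] [0.5723 0.1828 0.1706]
blank ((0.4889812171459198, -0.1918460875749588), 0.06115574762225151) [ 0.4897 -0.1919]
dark mark 31 [ 0.4886 -0.1927  0.04  ]
top 340 [0.4799 0.1551 0.1022] [0.5708 0.1848 0.1727]
blank ((0.48773714900016785, -0.1891971081495285), 0.060221653431653976) [ 0.4884 -0.1892]
dark mark 21 [ 0.4863 -0.1892  0.04  ]
scene [0.4889 0.164  0.0932] 0.000600872983215147
[[ 0.6532 -0.1199  0.7476]
 [ 0.0808  0.9928  0.0886]
 [-0.7529  0.0025  0.6582]] 48.839921605923955
top [0.4886 0.1663 0.0932] 0.0008235956675202278
[[ 0.6641 -0.0929  0.7419]
 [ 0.0421  0.9953  0.0869]
 [-0.7465 -0.0265  0.6649]] 48.325430579592584
both [0.4885 0.1645 0.093 ] 0.0008183392885088032
[[ 0.6568 -0.1211  0.7443]
 [ 0.0889  0.9926  0.083 ]
 [-0.7488  0.0116  0.6627]] 48.49711326418199
```

View pics/crop1.png

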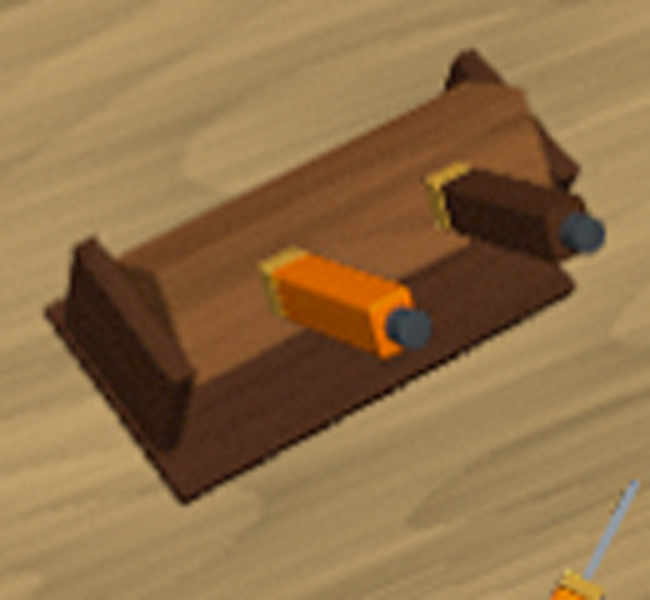

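The crop confirms it: orange handle, brass ferrule and dark cap, middle-sized, seated in the near slot. The two cameras' fits agree to about 2 mm (lean 48.5°). Next: a feasibility search over grasp pitch and final azimuth.

```bash
cat >> h.py <<'E'
def chis(yaw,lean): return R.from_euler("z",yaw,degrees=True)*R.from_euler("y",lean,degrees=True)
def tool(C,a,flip=0):
    "tool attitude for chisel attitude C: tool z = chisel x pitched a deg toward blade, tool y = +-chisel y"
    A=np.radians(a); z=np.array([np.cos(A),0,-np.sin(A)]); y=np.array([0,1.,0])*(-1 if flip else 1)
    return C*R.from_matrix(np.c_[np.cross(y,z),y,z])
def tcp(grip,T): return grip+.019*T.apply([0,0,1])
C0=chis(6.5,48.4); G0=np.array([.4886,.1652,.0931])+.048*C0.apply([0,0,1])
M=np.array([.4878,-.1907,.04]); 
E
cat > c.py <<'E'
from h import *
np.set_printoptions(precision=2,suppress=True)
lo=np.array([-2.58,-.38,-1.3,.25,-1.5,.08,-2.65]);hi=np.array([2.58,2.09,1.39,2.4,4.64,2.09,2.65])
mar=lambda q:-1 if q is None else np.min(np.minimum(np.array(q)-lo,hi-np.array(q)))
ik=lambda g,T:kinematics.inverse_kinematics(tcp(g,T),T.as_rotvec())
print(G0,status.get_joint_positions())
for a in(0,10,20,30,35):
  for f in(0,1):
    T=tool(C0,a,f); z=T.apply([0,0,1]);u=C0.apply([0,0,1])
    qs=[ik(G0-.12*z,T),ik(G0,T),ik(G0+.1*u,T),ik(G0+.1*u+[0,0,.1],T)]
    print(a,f,[round(mar(q),2) for q in qs],None if qs[1] is None else np.array(qs[1]),end=" fin:")
    for psi in range(-150,181,15):
        T2=tool(chis(psi,0),a,f); ms=[mar(ik(M+[0,0,.095+.133+d],T2)) for d in(0,.1)]
        if min(ms)>0: print((psi,round(min(ms),2)),end=" ")
    print()
E
python3 c.py
```

```text
[0.52 0.17 0.12] [-1.36  0.33  0.04  1.47 -0.01  1.34 -0.06]
0 0 [-1, -1, np.float64(0.17), np.float64(0.14)] None fin:(-150, np.float64(0.01)) (-135, np.float64(0.15)) (-120, np.float64(0.14)) (-105, np.float64(0.41)) (-90, np.float64(0.32)) (-75, np.float64(0.11)) (30, np.float64(0.04)) (45, np.float64(0.01)) (60, np.float64(0.07)) (75, np.float64(0.01)) (90, np.float64(0.01)) 
0 1 [-1, -1, np.float64(0.09), np.float64(0.23)] None fin:(-135, np.float64(0.01)) (-120, np.float64(0.0)) (-105, np.float64(0.09)) (-90, np.float64(0.14)) (-75, np.float64(0.14)) (30, np.float64(0.04)) (45, np.float64(0.01)) (60, np.float64(0.07)) (75, np.float64(0.01)) (90, np.float64(0.01)) (105, np.float64(0.01)) 
10 0 [np.float64(0.01), np.float64(0.09), np.float64(0.31), np.float64(0.24)] [-0.99 -0.09  0.45  2.31  0.59  0.47  0.68] fin:(-150, np.float64(0.0)) (-135, np.float64(0.14)) (-120, np.float64(0.29)) (-105, np.float64(0.44)) (-90, np.float64(0.32)) (-75, np.float64(0.12)) (30, np.float64(0.01)) (45, np.float64(0.03)) (60, np.float64(0.03)) (75, np.float64(0.05)) (90, np.float64(0.02)) 
10 1 [np
[... 2034 characters left out ...]
)] [-0.81  0.15  0.43  1.96 -0.04  0.93  1.32] fin:(-150, np.float64(0.07)) (-135, np.float64(0.23)) (-120, np.float64(0.37)) (-105, np.float64(0.35)) (-90, np.float64(0.39)) (-75, np.float64(0.23)) (-60, np.float64(0.07)) (60, np.float64(0.11)) (75, np.float64(0.02)) (90, np.float64(0.05)) (105, np.float64(0.0)) 
35 1 [np.float64(0.38), np.float64(0.43), np.float64(0.65), np.float64(0.58)] [-0.96  0.16  0.6   1.97 -0.08  0.93 -1.79] fin:(-150, np.float64(0.01)) (-135, np.float64(0.12)) (-120, np.float64(0.1)) (-105, np.float64(0.03)) (15, np.float64(0.04)) (30, np.float64(0.1)) (45, np.float64(0.16)) (60, np.float64(0.17)) (75, np.float64(0.02)) (90, np.float64(0.05)) (105, np.float64(0.0))
```

```bash
cat > d.py <<'E'
from h import *
np.set_printoptions(precision=4,suppress=True)
a=24; T=tool(C0,a); z=T.apply([0,0,1]); rv=T.as_rotvec()
ctrl.servo_line(np.array(status.get_tool_pos())+[0,0,.15],v=.2)
ctrl.reach(tcp(G0-.12*z+[0,0,.1],T),rv)
command_gripper(.06,30)
ctrl.servo_line(tcp(G0-.12*z,T),rv,v=.15)
print(status.get_time(),status.get_tool_pos(),tcp(G0-.12*z,T))
hit=ctrl.servo_line(tcp(G0-.03*z,T),rv,v=.1,force_limit=8)
print(hit,status.get_force(),status.get_time())
p=eyes.capture("scene"); save(p,"pre",(290,100,420,220),5)
E
python3 d.py
```

```text
5.15 [0.4944 0.166  0.2221] [0.4939 0.1658 0.2212]
False [ 0.1344 -0.3002  0.0523] 6.2
```

View pics/pre.png

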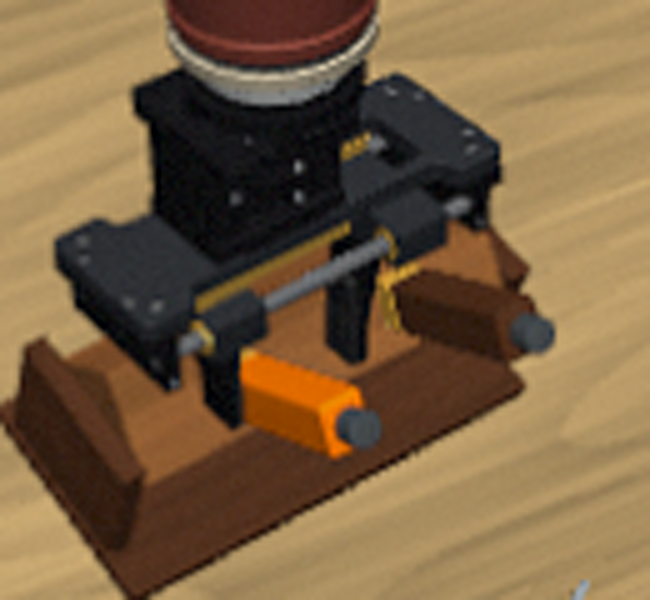

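The handle lies between the open fingers (crop ≈ (300,400)), clear of the spare. Next: advance, close, check, then draw.

```bash
cat > e.py <<'E'
from h import *
np.set_printoptions(precision=4,suppress=True)
a=24; T=tool(C0,a); rv=T.as_rotvec(); u=C0.apply([0,0,1])
print(ctrl.servo_line(tcp(G0,T),rv,v=.08,force_limit=8),status.get_force())
command_gripper(.0,28)
print("grip",status.get_width(),status.get_gripper_force(),status.get_force(),status.get_wrist_torque())
if .02<status.get_width()<.03:
    for d in(.02,.06,.11):
        h=ctrl.servo_line(tcp(G0+d*u,T),rv,v=.06,force_limit=25)
        print(d,h,status.get_force(),status.get_width(),status.get_gripper_force())
        if h: break
print(status.get_time()); p=eyes.capture("scene"); save(p,"drawn",(270,70,430,210),5)
E
python3 e.py
```

```text
False [ 0.8143 -0.5434  0.4588]
grip 0.02401447297217932 27.999472370138392 [-0.189  -0.7953  1.5584] [-0.058   0.3558  0.0071]
0.02 False [-0.1428  0.8689  0.9972] 0.02366998117698863 27.99917198717594
0.06 False [-1.5199  0.0435 -1.2488] 0.023478439442445553 27.998894706834108
0.11 False [-0.093  -0.825  -1.9196] 0.023659831123158327 27.999131691176444
9.7667
```

View pics/drawn.png

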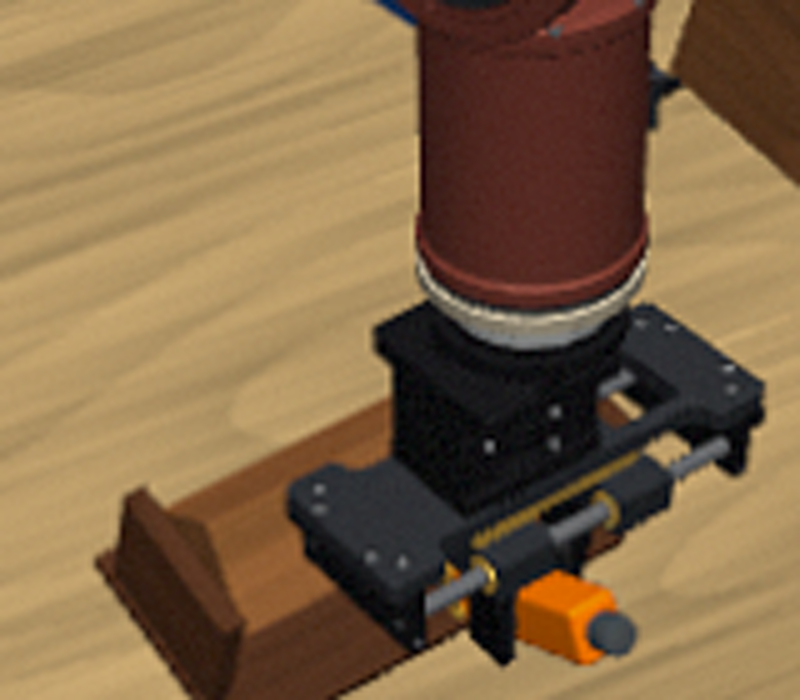

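The chisel is drawn and held firmly, and the spare did not move. Next: lift, turn it upright and carry it to above the blank.

```bash
cat > f.py <<'E'
from h import *
np.set_printoptions(precision=4,suppress=True)
a=24; T=tool(C0,a); u=C0.apply([0,0,1])
ctrl.servo_line(tcp(G0+.11*u+[-.02,0,.13],T),T.as_rotvec(),v=.12)
ok=False
for psi in(-95,-105,-85,-115):
    T2=tool(chis(psi,0),a)
    try: ctrl.servo_line(tcp(M+[0,0,.095+.133+.07],T2),T2.as_rotvec(),v=.1); ok=True
    except ctrl.PlanningError as e: print(psi,e); continue
    break
if not ok:
    T2=tool(chis(-95,0),a); psi=-95
    ctrl.reach(tcp(M+[0,0,.298],T2),T2.as_rotvec())
np.save("psi.npy",psi)
print(psi,ok,status.get_time(),status.get_joint_positions(),status.get_width(),status.get_gripper_force(),status.get_force())
for c in("scene","top"):
    p=eyes.capture(c); save(p,c+"up",s=1.5); np.savez(c+"1.npz",X=cloud(p),frame=p["frame"])
E
python3 f.py
```

```text
-95 True 15.2333 [-0.7943  0.1965  0.5194  1.912   0.9427  1.6199 -0.5903] 0.023833487183340593 27.99905414110981 [-0.9417  0.6911 -2.178 ]
```

View pics/sceneup.png

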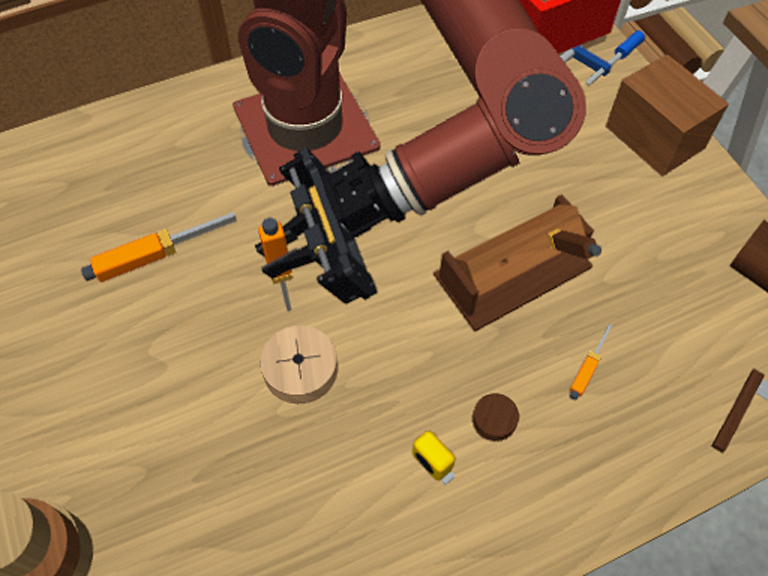

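The chisel is held upright over the blank, with its tip at about (288,308) in the picture; the blank, spare and bystanders are unmoved. Next: descend, then measure the held chisel.

```bash
cat > g.py <<'E'
from fit import *
import sys
a=24; psi=int(np.load("psi.npy")); C=chis(psi,0); T=tool(C,a)
ctrl.servo_line(tcp(M+[0,0,.228],T),T.as_rotvec(),v=.05); ctrl.pause(.3)
Ps=[]
for c in("scene","top"):
    p=eyes.capture(c); X=cloud(p); save(p,c+"fin",(150,110,260,290) if c=="scene" else (250,120,370,230),3.3 if c=="scene" else 5)
    hsv=cv2.cvtColor(p["frame"],cv2.COLOR_RGB2HSV)
    near=(np.hypot(X[...,0]-M[0],X[...,1]-M[1])<.045)
    m=near&(hsv[...,0]>=9)&(hsv[...,0]<26)&(hsv[...,1]>200)&(hsv[...,2]>90)&(X[...,2]>.2)
    bl=near&(X[...,2]>.12)&(X[...,2]<.205)
    B=X[bl]; print(c,m.sum(),bl.sum())
    if len(B): print("blade bottom/top",B[B[:,2]<np.percentile(B[:,2],20)].mean(0),B[B[:,2]>np.percentile(B[:,2],80)].mean(0),B[:,2].min())
    # tilt in the horizontal-y plane from this camera's orange pixels
    P=X[m]; Ps.append(P)
    k=X[...,2]; d=(hsv[...,2]<60)&(np.abs(k-.04)<.004)&(np.hypot(X[...,0]-M[0],X[...,1]-M[1])<.012)
    if d.sum(): print("mark",d.sum(),np.median(X[d],0))
P=np.vstack(Ps)
for n,Q in(("scene",Ps[0]),("both",P)):
    if len(Q)<30: continue
    x,e=fit(Q,np.r_[M+[0,0,.18],C.as_rotvec()]); Cr=R.from_rotvec(x[3:]); zc=Cr.apply([0,0,1])
    print(n,e,"origin",x[:3],"z",zc,"tip",x[:3]-.085*zc,"chisel y",Cr.apply([0,1,0]))
print(status.get_time(),status.get_width(),status.get_gripper_force(),status.get_force(),status.get_tool_pos(),tcp(M+[0,0,.228],T))
E
python3 g.py
```

```text
scene 261 51
blade bottom/top [ 0.4944 -0.1904  0.142 ] [ 0.4946 -0.1906  0.1971] 0.13511680252236888
mark 28 [ 0.489  -0.1918  0.0398]
top 97 11
blade bottom/top [ 0.483  -0.1859  0.142 ] [ 0.4824 -0.1882  0.1755] 0.14187424039518234
mark 19 [ 0.486  -0.1894  0.0418]
scene 0.0005765196371293156 origin [ 0.4889 -0.1888  0.2191] z [-0.002  -0.0179  0.9998] tip [ 0.489  -0.1873  0.1341] chisel y [ 0.9977 -0.0684  0.0008]
both 0.000529290104120235 origin [ 0.4888 -0.1902  0.2197] z [-0.0018  0.0062  1.    ] tip [ 0.489  -0.1907  0.1347] chisel y [ 0.9971 -0.0762  0.0022]
17.2833 0.02378181919791043 27.998986328020692 [ 0.6803  0.3048 -1.4903] [ 0.4863 -0.208   0.2603] [ 0.4863 -0.208   0.2603]
```

View pics/scenefin.png

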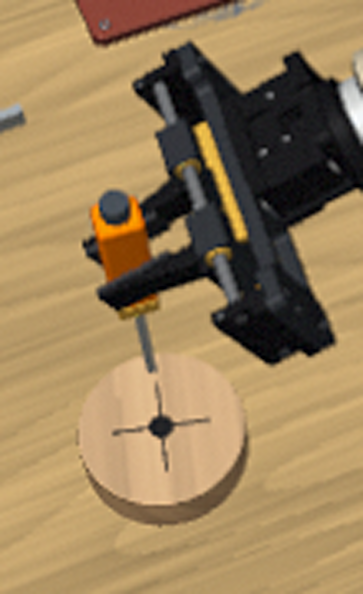

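The chisel is upright to within about 1° and its tip is within about 2 mm of the mark. The edge is 95 mm above the wood, and the grip is steady at 28 N.

```bash
python3 -c "
from station import ticket,status
print(abs(max(status.get_qd(),key=abs)),ticket.close_job())"
```

```text
the job is handed in; nothing more can be done
0.002319340683166705 None
```

The job is handed in at about 17 s on the robot's clock: the orange-handled chisel is held upright and still, its edge about 95 mm above the blank's mark, gripped at 28 N per finger, and the blank, spare and bystanders looked unmoved in the pictures.

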